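# Set and clamp the sliding leg of an expandable lid rack

## Task

Pull out the sliding leg of the lid rack, with its orange cam lever still open, until the white pointer stands at the red mark. Then hold the leg there by its black tab while you squeeze the lever fully closed toward the tab, and finish still holding the tab and the closed lever together so that the leg stays at the mark. Leave the salt, the pepper and the mug where they are.

Things in the scene. Friction and masses are not known exactly. Their poses are not given: they have to be found in the camera images.
- base: Fixed base of the rack, a grey and aluminium channel 84 mm wide (its x), 240 mm long (its y), 17 mm high; origin at the centre of its underside. The leg slides out along its +y. Two fixed wire hoops 60 mm high stand across it at y = -112 and -88 mm. The rail on its -x side carries a scale, a tick every 10 mm.
- leg (a joint): Extension of the sliding leg along the base's +y, m: 0 fully in, limit 0.12, starts 0 to 0.02. Leg 0.3 kg, carried by the channel. Friction 0.8 N; a return spring of 30 N/m pulls it in (3 N at 0.1 m), so if let go at the mark it slides back, even with the lever closed.
- mark (a joint): Position of the red mark along the base's y on the same scale as joint leg, in m (0.06 to 0.10): the leg is at the mark when joint leg equals this. It does not move during the job.
- pointer (a point): Tip of the white pointer on the leg, 20 mm above the worktop over the rail on the base's -x side. In the base frame its y is -45 mm + joint leg, x = -33 mm.
- mark_line (a point): Middle of the red mark on the top of the same rail, a 4 mm wide red bar with a red flap down the rail's outer side. In the base frame its y is -45 mm + joint mark, x = -33 mm. Axes parallel to the base's.
- tab (a point): Middle of the outer (-y) face of the fixed upright black finger tab on the leg, 55 mm above the worktop, at x = 0 of the base, 20 mm on the -y side of the pointer. Tab 36 mm wide (x), 8 mm thick (y), from 24.5 to 74.5 mm above the worktop. A finger against this face pushes the leg out.
- lever (a joint): Angle of the cam lever in rad: 0 fully closed (upright, parallel to the tab, at its stop), grows as it opens away from the tab toward +y; limit 0.5, starts 0.36 to 0.48. It has no spring and stays where it is left: friction of 0.12 N m, which takes a squeeze of some 4 to 10 N near the free end to overcome; 20 N is ample.
- paddle (a point): Point on the outer face of the lever's orange paddle (36 mm wide, 8 mm thick, 43 mm long from its hinge), 25 mm out from the hinge axis, which runs along the base's x 33 mm above the worktop and 12 mm on the +y side of the pointer. Closed, this face is 16 mm on the +y side of the pointer: 36 mm over tab and paddle; open up to 56 mm at the top.
- block_top (a point): Middle of the top of the black clamp block on the leg, below tab and paddle: block 42 mm wide (x), 60 mm long (y), its top 26.5 mm above the worktop; this point is 4 mm on the +y side of the pointer.
- leg_hoop (a point): Middle of the top bar of the steel wire hoop at the outer end of the leg, 60 mm above the worktop, 62 mm wide, 152 mm on the +y side of the pointer; moves with the leg.
- salt: Salt shaker, glass with a black cap, 41 mm across, 85 mm high, loose, standing on the far side of the rack; origin under its centre.
- pepper: Pepper shaker, glass with a black cap, 41 mm across, 85 mm high, loose, on the far side of the rack; origin under its centre.
- mug: Green and white mug, 78 x 116 mm with its handle, 101 mm high, loose, to the right of the rack; origin under its centre. Beyond it stands a fixed microwave with a kettle on it (x over 0.47 m, y below -0.15 m, 0.25 m high, kettle to 0.5 m), and to the right a wall fills x over 0.34 m, y below -0.45 m: go round both.

How it is judged:
By the outcome, as a careful person would: the job done as asked, in the order asked, and still so for the second after the job is handed in, while the arm keeps its last pose, push and grip.
It also fails if it takes over 58 s, if anything falls off the work surface, if the arm or the gripper's body presses on something with over 40 N, if the wrist force passes 120 N, or if a joint passes its speed limit or range.

## Robot

A 7-joint arm with a two-finger parallel gripper is mounted at the origin on a cart in front of the work surface, level with it; the furniture and walls round the work are solid. World frame = base frame: x ahead of the robot, y to its left, z up, the work surface at z = 0. Lengths are in m, angles in degrees, forces in N, time in s.
With the tool pointing down it reaches from about 0.425 to 0.875 m from the base axis. Payload 4.7 kg.
Tool frame: the origin (TCP) lies midway between the tips of the shut fingers; the grasp point (between the pads) lies 19 mm behind it; z points along the fingers, y is the line along which they close (so a half turn about z gives the same grasp; the last joint's range is limited). The gripper opens to 87 mm and grips with 3 to 60 N. Pads are 19 mm wide; open, the fingers measure 117 mm over their backs; the gripper's body (75 mm by 190 mm) begins 51 mm behind the grasp point.
Start: joints at [68.474, 18.392, -4.016, 83.108, 1.295, 78.541, -3.26], TCP at [0.247, -0.601, 0.223] pointing down, gripper open.
Joint ranges: [-163.93, 163.93], [-17.29, 119.83], [-79.2, 71.16], [3.27, 140.29], [-89.18, 269.18], [5.43, 117.66], [-154.24, 154.24]. Speed limits (degrees/s): [147.25, 147.25, 180, 180, 180, 180, 180].

## Interface

Orientations are given as [roll, pitch, yaw] about the fixed x, y, z axes, in that order (R = Rz(yaw) Ry(pitch) Rx(roll)).
In Python, from cell import env gives the robot as it stands. The module is installed in compiled form; this text tells all that it offers.
- The arm moves only by the tool step_arm, never from a script. Its argument "rows" is a list of rows, each an object with "angular": the turn, a rotation vector about the tool's x, y, z in units of pi rad (1.0 is pi rad), a list of three; "slide": the shift along the tool's x, y, z in units of 500 mm (1.0 is 500 mm), a list of three; "jaw": the opening, from 0 (shut) to 1 (fully open). A call has 1 to 10 rows; each row shifts and turns the commanded pose from where the row before left it, along the tool's axes as they then stand; what a row does not reach is not made up. A row lasts 1/8 s, in which the tool goes at most 62.5 mm and 10.7 degrees, less where a joint would pass 70% of its speed; a pose out of reach is approached as far as the arm can. A call with a number of a shift or a turn outside -1 to 1 is refused whole. A call with a gripper value outside its range is refused whole. The fingers move at their own pace and stop on an object; "newtons" is the grip in N (left out, the last holds). Time passes only in rows, so rows that do not move let the fingers close. It gives the time, the measured TCP pose, the force, the opening and the grip force at its end, in the units of the state.
- env.get_obs(): the state, without advancing time (a new reading comes with each control period).
- env.read_camera(name): name is "scene" or "top" or "wrist"; returns the picture (400x640x3 uint8, red, green, blue); there is no depth.
- env.camera_info(name): a dict with "fx", "fy", "cx", "cy" (pixels), "k1" (the pictures are not rectified: a ray, as slopes to the right and down, at radius r is drawn at 1 + k1 r^2 times it, then the intrinsics apply), "R" (3x3) and "t" (3): a world point X has camera coordinates R X + t. Camera axes: x right, y down, z forward; pixel columns grow to the right and rows downward; lengths in m; the calibration is good to about 2 mm. A picture is of the moment at which its call begins: read the wrist's pose just before it. camera_info takes no time and is no camera call; for the wrist camera it gives the pose at the moment of the call.
- env.sign_off(): hands the job in; it is judged then, once.
The state is a dict: "time_s": time; "qpos": joint angles; "joint_velocities": joint speeds; "effort": joint torques, N m; "tool_pos": TCP position; "tool_rot": TCP orientation; "force": force on the tool from outside, world axes, zero at the start; "wrist_torque": the same for the moment, N m; "grip_width": finger opening in m; "grasp_force": force on a finger pad.
Only numpy, scipy, OpenCV 4.12 (cv2) and the standard library are available. Lean on these libraries where they do the work, as an engineer would, in place of code of your own. Each camera call takes 0.05 s, during which the arm holds its last target. There are 200 camera calls.

## Working session

There is one attempt and no reset: what is moved stays moved. The work goes in short steps, Python scripts to look and compute and a tool call to move; the robot and the scene stay as the last step left them, time stands still between calls to the robot, and variables do not carry over. Pictures are saved under pics/ and viewed, at most 10 in all, crops included, and the job is handed in when it is done.

Besides the shell and the picture viewer there is one more tool, called after ">>>" as name([rows], argument=value, ...), one row to a line, values as JSON. step_arm: Moves the arm, as the interface text tells. Shifts and turns lie within -1 to 1; 1 stands for 500 mm of shift or pi rad of turn. Its arguments: {"type":"object","properties":{"rows":{"type":"array"},"newtons":{"type":"number"}},"required":["rows"]}

```bash
mkdir -p pics; cat > h.py <<'E'
import numpy as np, cv2
from cell import env
from scipy.spatial.transform import Rotation as Ro
def info(n):
    c=env.camera_info(n); return c,np.array(c["R"]),np.array(c["t"])
def ray(c,u,v):
    R=np.array(c["R"]);t=np.array(c["t"])
    d=np.array([(u-c["cx"])/c["fx"],(v-c["cy"])/c["fy"]]);s=d.copy()
    for _ in range(20): s=d/(1+c["k1"]*(s@s))
    return -R.T@t, R.T@np.array([s[0],s[1],1.])
def onz(c,u,v,z):
    o,d=ray(c,u,v); return o+d*(z-o[2])/d[2]
def proj(c,X):
    p=np.array(c["R"])@np.array(X)+np.array(c["t"]); s=p[:2]/p[2]; s=s*(1+c["k1"]*(s@s))
    return s*[c["fx"],c["fy"]]+[c["cx"],c["cy"]]
def tri(a,b):
    (o1,d1),(o2,d2)=a,b
    A=np.stack([d1,-d2],1); k=np.linalg.lstsq(A,o2-o1,rcond=None)[0]
    p,q=o1+k[0]*d1,o2+k[1]*d2; return (p+q)/2,np.linalg.norm(p-q)
def shot(n,f):
    c=env.camera_info(n); im=np.array(env.read_camera(n)); cv2.imwrite(f"pics/{f}.png",im[:,:,::-1]); return c,im
E
python3 - <<'E'
from h import *
ims=[]
for n in("scene","top","wrist"):
    c,im=shot(n,n+"0"); o,d=ray(c,320,200); print(n,o.round(3),d.round(3),c["fx"],c["k1"])
    ims.append(im)
o=env.get_obs(); print({k:np.round(o[k],3) for k in o})
E
```

```text
scene [0.171 0.612 0.681] [ 0.339 -0.701 -0.628] 478.04315530627616 -0.01770712095213894
top [ 0.391 -0.061  0.901] [ 0.135  0.015 -0.991] 405.27708321290123 0.01146964514394765
wrist [ 0.316 -0.573  0.384] [-0.269 -0.093 -0.959] 315.9334758954634 -0.04992153939756842
{'time_s': np.float64(0.15), 'qpos': array([68.473, 18.43 , -4.016, 83.16 ,  1.294, 78.542, -3.26 ]), 'joint_velocities': array([-0.066, -0.188, -0.102, -0.202, -0.001,  0.046, -0.024]), 'effort': array([ 0.0000e+00, -4.9180e+01, -4.0400e-01, -3.1288e+01, -6.4000e-02,
        4.0000e-02,  0.0000e+00]), 'tool_pos': array([ 0.247, -0.601,  0.222]), 'tool_rot': array([-1.79914e+02,  5.00000e-03,  2.23360e+01]), 'force': array([-0.197, -0.849, -0.146]), 'wrist_torque': array([0.039, 0.023, 0.019]), 'grasp_force': np.float64(0.0), 'grip_width': np.float64(0.087)}
```

View pics/scene0.png

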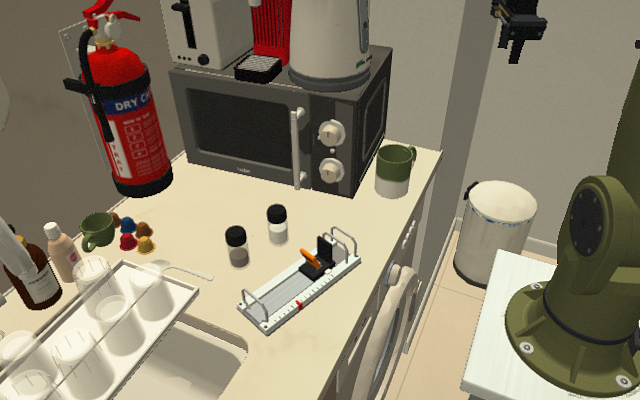

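View pics/top0.png

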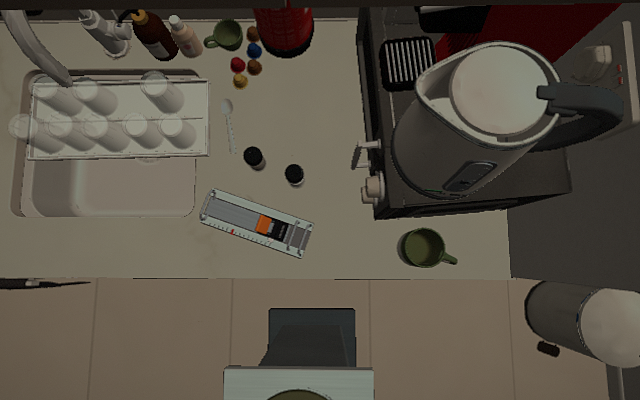

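The scene view shows the rack with its tab at (325,247), orange lever at (312,258) and red mark at (299,306). In the top view they are at (281,231), (264,224) and (233,231). I'll zoom both views together.

```bash
python3 - <<'E'
from h import *
a=cv2.imread("pics/scene0.png")[222:338,230:370]; b=cv2.imread("pics/top0.png")[180:265,192:318]
a=cv2.resize(a,None,fx=5,fy=5,interpolation=cv2.INTER_CUBIC)[:,:]; b=cv2.resize(b,None,fx=5,fy=5,interpolation=cv2.INTER_CUBIC)
cv2.imwrite("pics/za.png",a);cv2.imwrite("pics/zb.png",b);print(a.shape,b.shape)
for n in("scene","top"):
    c=env.camera_info(n);im=cv2.imread(f"pics/{n}0.png");h=cv2.cvtColor(im,cv2.COLOR_BGR2HSV)
    H,S,V=[h[...,i].astype(int) for i in range(3)]
    sl=np.zeros(H.shape,bool); sl[(slice(222,338),slice(230,370)) if n=="scene" else (slice(180,265),slice(192,318))]=1
    for nm,m in(("red",((H<5)|(H>172))&(S>150)&(V>70)),("orange",(H>=6)&(H<18)&(S>180)&(V>70))):
        ys,xs=np.where(m&sl);print(n,nm,len(xs),xs.mean(),ys.mean(),xs.min(),xs.max(),ys.min(),ys.max(),onz(c,xs.mean(),ys.mean(),.017).round(4))
E
```

```text
(580, 700, 3) (425, 630, 3)
scene red 28 299.42857142857144 304.9642857142857 296 302 301 309 [0.4367 0.1485 0.017 ]
scene orange 132 310.2878787878788 258.18939393939394 300 319 249 267 [0.4694 0.0395 0.017 ]
top red 12 231.91666666666666 231.66666666666666 230 233 229 234 [0.4409 0.1452 0.017 ]
top orange 194 262.87113402061857 224.0979381443299 255 271 215 233 [0.4575 0.0776 0.017 ]
```

View pics/za.png

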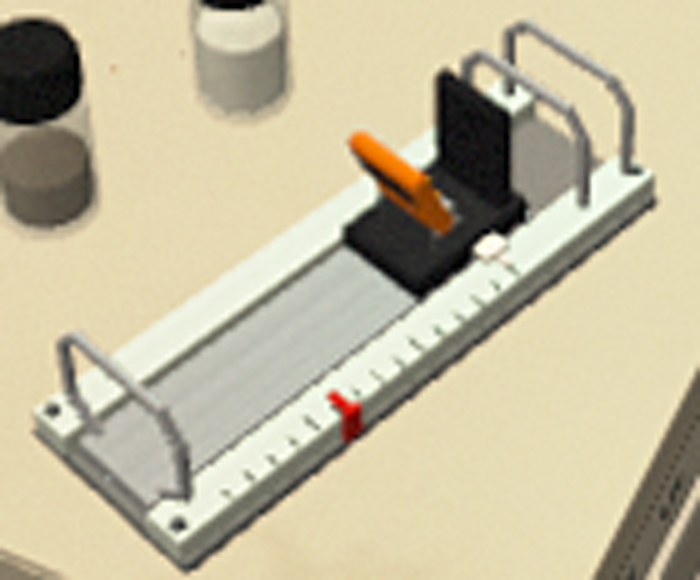

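View pics/zb.png

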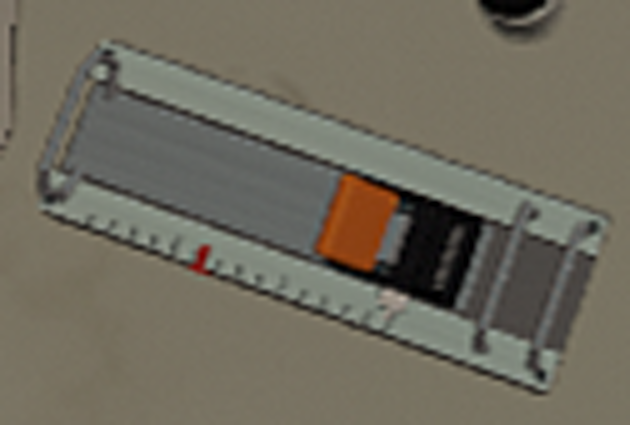

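Scene crop: tab at (478,135), pointer at (492,248), red mark bar at (340,403). Top crop: base corners at (105,42), (610,218), (545,390) and (42,210), pointer at (392,300), red bar at (202,258).

```bash
python3 - <<'E'
from h import *
cs=env.camera_info("scene");ct=env.camera_info("top")
S=lambda u,v:((u+.5)/5-.5+230,(v+.5)/5-.5+222); T=lambda u,v:((u+.5)/5-.5+192,(v+.5)/5-.5+180)
C=[onz(ct,*T(*p),.017)[:2] for p in((105,42),(610,218),(545,390),(42,210))]
C=np.array(C);print(C.round(4),[np.linalg.norm(C[i]-C[(i+1)%4]).round(4) for i in range(4)])
y=(C[0]-C[1])+(C[3]-C[2]);y/=np.linalg.norm(y);yaw=np.degrees(np.arctan2(-y[0],y[1]));print("yaw",yaw,"cen",C.mean(0))
for n,a,b in(("pointer",(490,246),(392,300)),("red",(342,404),(202,258)),("tabtopmid",(477,92),(450,258)),("hoop top-left",(75,340),(85,75)),
 ("levtop",(373,163),(332,215))):
    X,e=tri(ray(cs,*S(*a)),ray(ct,*T(*b)));d=X[:2]-C.mean(0);x=np.array([y[1],-y[0]])
    print(n,X.round(4),"err",e.round(4),"base",(d@x).round(4),(d@y).round(4))
for s,a in ((cs,S(183,553)),(cs,S(650,180)),(cs,S(37,428))): 
    P=onz(s,*a,.017)[:2];d=P-C.mean(0);print("corner scene",P.round(4),d@x,d@y)
E
```

```text
[[ 0.5377  0.1914]
 [ 0.4597 -0.0336]
 [ 0.3852 -0.0058]
 [ 0.4629  0.2164]] [np.float64(0.2382), np.float64(0.0795), np.float64(0.2354), np.float64(0.0789)]
yaw -19.20296024993394 cen [0.46136052 0.09208275]
pointer [0.4234 0.0603 0.0232] err 0.0002 base -0.0254 -0.0425
red [0.4416 0.1448 0.0173] err 0.0005 base -0.036 0.0433
tabtopmid [0.4405 0.031  0.0692] err 0.003 base 0.0004 -0.0646
hoop top-left [0.5176 0.1879 0.0587] err 0.002 base 0.0216 0.109
levtop [0.4583 0.0801 0.0695] err 0.0035 base 0.001 -0.0123
corner scene [0.4605 0.222 ] -0.04353914547722686 0.12236398411869105
corner scene [ 0.3842 -0.0019] -0.041920887679490086 -0.11413688318727876
corner scene [0.5326 0.199 ] 0.032135237014234715 0.12442724270189318
```

>>> step_arm([
  {"slide": [0.035,-0.072,0],"angular": [0,0,0],"jaw": 1},
  {"slide": [0.035,-0.072,0],"angular": [0,0,0],"jaw": 1},
  {"slide": [0.035,-0.072,0],"angular": [0,0,0],"jaw": 1},
  {"slide": [0.035,-0.072,0],"angular": [0,0,0],"jaw": 1},
  {"slide": [0.035,-0.072,0],"angular": [0,0,0],"jaw": 1},
  {"slide": [0.064,-0.039,0],"angular": [0,0,0],"jaw": 1},
  {"slide": [0.064,-0.039,0],"angular": [0,0,0],"jaw": 1},
  {"slide": [0.064,-0.039,0],"angular": [0,0,0],"jaw": 1},
  {"slide": [0.064,-0.039,0],"angular": [0,0,0],"jaw": 1},
  {"slide": [0.064,-0.039,0],"angular": [0,0,0],"jaw": 1},
])

```text
time_s: 1.4
tool_pos: [0.3709, -0.2494, 0.2224]
tool_rot: [180.0, 0.0, 22.3]
force: [1.2, -1.2, 0.5]
grip_width: 0.0873
grasp_force: 0.0
```

>>> step_arm([
  {"slide": [0.053,-0.068,0],"angular": [0,0,0],"jaw": 1},
  {"slide": [0.053,-0.068,0],"angular": [0,0,0],"jaw": 1},
  {"slide": [0.053,-0.068,0],"angular": [0,0,0],"jaw": 1},
  {"slide": [0.053,-0.068,0],"angular": [0,0,0],"jaw": 1},
  {"slide": [0.053,-0.068,0],"angular": [0,0,0],"jaw": 1},
  {"slide": [0.053,-0.068,0],"angular": [0,0,0],"jaw": 1},
  {"slide": [0.053,-0.068,0],"angular": [0,0,0],"jaw": 1},
])

```text
time_s: 2.28
tool_pos: [0.4516, 0.0414, 0.2225]
tool_rot: [180.0, 0.0, 22.3]
force: [0.9, -0.3, -0.2]
grip_width: 0.0872
grasp_force: 0.0
```

>>> step_arm([
  {"slide": [0,0,0],"angular": [0,0,-0.055],"jaw": 1},
  {"slide": [0,0,0],"angular": [0,0,-0.055],"jaw": 1},
  {"slide": [0,0,0],"angular": [0,0,-0.055],"jaw": 1},
  {"slide": [0,0,0],"angular": [0,0,-0.055],"jaw": 1},
  {"slide": [0,0,0],"angular": [0,0,-0.055],"jaw": 1},
  {"slide": [0,0,0],"angular": [0,0,-0.055],"jaw": 1},
  {"slide": [0,0,0],"angular": [0,0,-0.055],"jaw": 1},
])

```text
time_s: 3.15
tool_pos: [0.4513, 0.0401, 0.2223]
tool_rot: [-180.0, 0.0, 92.0]
force: [0.4, 0.7, -0.1]
grip_width: 0.0866
grasp_force: 0.0
```

>>> step_arm([
  {"slide": [0,0,0],"angular": [0,0,-0.055],"jaw": 1},
  {"slide": [0,0,0],"angular": [0,0,-0.055],"jaw": 1},
  {"slide": [0,0,0],"angular": [0,0,-0.055],"jaw": 1},
  {"slide": [0,0,0],"angular": [0,0,-0.055],"jaw": 1},
  {"slide": [0,0,0],"angular": [0,0,-0.055],"jaw": 1},
  {"slide": [0,0,0],"angular": [0,0,-0.055],"jaw": 1},
  {"slide": [0,0,0],"angular": [0,0,-0.055],"jaw": 1},
  {"slide": [0,0,0],"angular": [0,0,0],"jaw": 1},
])

```text
time_s: 4.15
tool_pos: [0.4514, 0.0401, 0.2223]
tool_rot: [-180.0, -0.0, 160.8]
force: [-0.2, 0.1, 0.1]
grip_width: 0.0871
grasp_force: 0.0
```

```bash
python3 - <<'E'
from h import *
o=env.get_obs();print(o["time_s"],np.round(o["tool_pos"],4),np.round(o["tool_rot"],2),np.round(o["qpos"],1))
c,im=shot("wrist","w1")
np.save("w1.npy",[c],allow_pickle=True)
E
```

```text
4.15 [0.4514 0.0401 0.2223] [-1.7998e+02 -2.0000e-02  1.6084e+02] [ 30.5  -5.3 -36.3 108.4  -3.2  75.9  65.9]
```

View pics/w1.png

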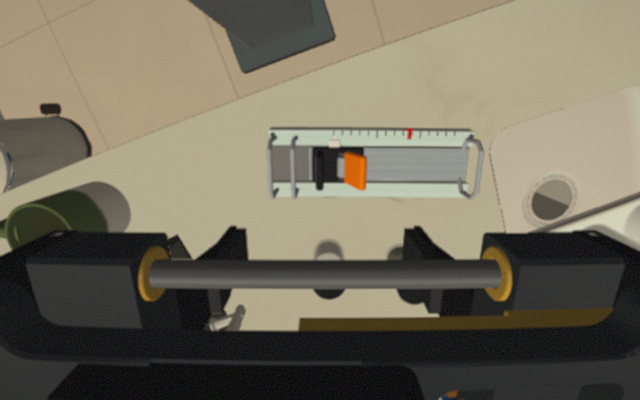

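The wrist view shows the rack level in the picture: red mark at (409,133), pointer at (334,142), tab at (320,168), lever at (355,170).

```bash
python3 - <<'E'
from h import *
c=np.load("w1.npy",allow_pickle=True)[0]; im=cv2.imread("pics/w1.png");h=cv2.cvtColor(im,cv2.COLOR_BGR2HSV)
H,S,V=[h[...,i].astype(int) for i in range(3)]
roi=np.zeros(H.shape,bool);roi[120:205,255:490]=1
red=((H<5)|(H>172))&(S>140)&(V>70)&roi; ys,xs=np.where(red);print("red",xs.mean(),ys.mean(),xs.min(),xs.max(),ys.min(),ys.max())
R_=onz(c,xs.mean(),ys.mean(),.017);print(R_)
org=(H<18)&(H>=6)&(S>180)&(V>70)&roi;ys,xs=np.where(org);print("org",xs.min(),xs.max(),ys.min(),ys.max())
# rail colour: sample outer edges
for x in (300,340,370,400,440,460):
    print(x,[tuple(im[y,x]) for y in (126,128,130,132,136,196)])if x==340 else 0
cv2.imwrite("pics/z1.png",cv2.resize(im[118:208,260:420],None,fx=5,fy=5,interpolation=cv2.INTER_CUBIC))
E
```

```text
red 409.09375 132.46875 405 412 129 138
[0.44087066 0.14690429 0.017     ]
org 344 365 152 189
340 [(np.uint8(124), np.uint8(151), np.uint8(157)), (np.uint8(84), np.uint8(94), np.uint8(97)), (np.uint8(143), np.uint8(159), np.uint8(153)), (np.uint8(175), np.uint8(196), np.uint8(186)), (np.uint8(182), np.uint8(201), np.uint8(191)), (np.uint8(166), np.uint8(191), np.uint8(187))]
```

View pics/z1.png

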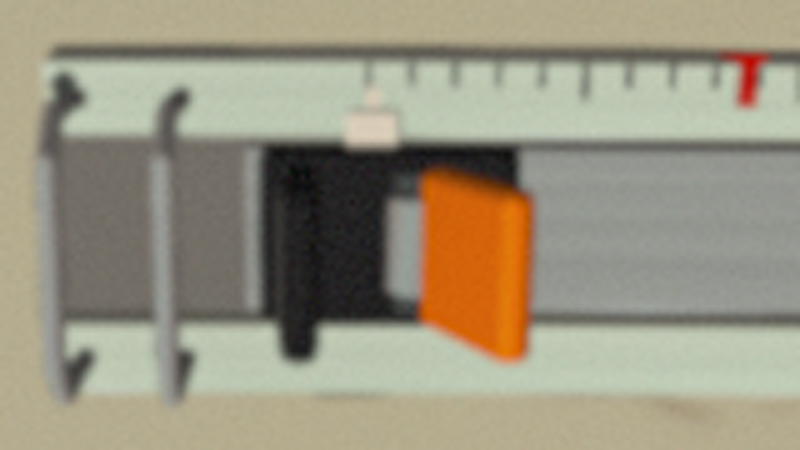

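The crop shows the pointer tip at (373,90), scale zero tick at (368,72), red bar at (748,80) and the tab's outer edge at about (280,260). The mark is therefore near 0.087 and the leg near 0.001.

```bash
python3 - <<'E'
from h import *
c=np.load("w1.npy",allow_pickle=True)[0]
W=lambda u,v:((u+.5)/5-.5+260,(v+.5)/5-.5+118)
tcp=np.array([.4514,.0401]);y=np.array([.3284,.9446]);x=np.array([y[1],-y[0]])
P=onz(c,*W(373,90),.02)
for n,p,z in(("pointer",(373,90),.02),("redtop",(747,82),.017),("tick0",(368,72),.017),("tick5",(586,78),.017),("railfront",(200,52),.017),("railfrontR",(700,52),.017),("backedgeL",(150,398),.017),("backedgeR",(700,395),.017),
 ("tabtop outer",(280,350),.0745),("tabtop outer near",(280,165),.0745),("blockR",(520,180),.0265),("paddle topfar",(527,355),.074),("paddle topnear",(531,195),.074),("hoop88 far",(172,390),.06),("hoop88 near",(155,150),.06)):
    X=onz(c,*W(*p),z);d=X[:2]-P[:2];e=X[:2]-tcp;print(n,X.round(4),"rel ptr",(d@x).round(4),(d@y).round(4),"rel tcp",(e@x).round(4),(e@y).round(4))
E
```

```text
pointer [0.416  0.0641 0.02  ] rel ptr 0.0 0.0 rel tcp -0.0414 0.011
redtop [0.4425 0.1463 0.017 ] rel ptr -0.0019 0.0864 rel tcp -0.0433 0.0974
tick0 [0.412  0.0643 0.017 ] rel ptr -0.0038 -0.0011 rel tcp -0.0452 0.0099
tick5 [0.4296 0.1113 0.017 ] rel ptr -0.0026 0.0491 rel tcp -0.044 0.0601
railfront [0.3951 0.0294 0.017 ] rel ptr -0.0083 -0.0396 rel tcp -0.0497 -0.0286
railfrontR [0.4324 0.1379 0.017 ] rel ptr -0.0087 0.0751 rel tcp -0.05 0.0861
backedgeL [ 0.4684 -0.0106  0.017 ] rel ptr 0.0741 -0.0533 rel tcp 0.0328 -0.0423
backedgeR [0.5114 0.1158 0.017 ] rel ptr 0.0732 0.0802 rel tcp 0.0318 0.0913
tabtop outer [0.4542 0.0297 0.0745] rel ptr 0.0474 -0.02 rel tcp 0.0061 -0.0089
tabtop outer near [0.4188 0.0422 0.0745] rel ptr 0.0099 -0.0197 rel tcp -0.0315 -0.0087
blockR [0.4455 0.0893 0.0265] rel ptr 0.0196 0.0335 rel tcp -0.0217 0.0445
paddle topfar [0.4717 0.0768 0.074 ] rel ptr 0.0485 0.0303 rel tcp 0.0072 0.0413
paddle topnear [0.4407 0.0872 0.074 ] rel ptr 0.0158 0.0299 rel tcp -0.0256 0.041
hoop88 far [0.4583 0.0033 0.06  ] rel ptr 0.06 -0.0436 rel tcp 0.0186 -0.0325
hoop88 near [0.4092 0.018  0.06  ] rel ptr 0.0087 -0.0458 rel tcp -0.0326 -0.0348
```

>>> step_arm([
  {"slide": [0.02,0.04,0],"angular": [0,0,0],"jaw": 0.76},
  {"slide": [0,0,0.066],"angular": [0,0,0],"jaw": 0.76},
  {"slide": [0,0,0.066],"angular": [0,0,0],"jaw": 0.76},
  {"slide": [0,0,0.066],"angular": [0,0,0],"jaw": 0.76},
  {"slide": [0,0,0.066],"angular": [0,0,0],"jaw": 0.76},
  {"slide": [0,0,0],"angular": [0,0,0],"jaw": 0.76},
  {"slide": [0,0,0],"angular": [0,0,0],"jaw": 0.76},
])

```text
time_s: 5.08
tool_pos: [0.4495, 0.0624, 0.0917]
tool_rot: [180.0, 0.1, 160.9]
force: [0.6, -0.1, 0.4]
grip_width: 0.066
grasp_force: 0.0
```

```bash
python3 - <<'E'
from h import *
o=env.get_obs();print(o["time_s"],np.round(o["tool_pos"],4),np.round(o["tool_rot"],2),o["grip_width"])
c,im=shot("wrist","w2");c2,im2=shot("scene","s2")
np.save("w2.npy",[c],allow_pickle=True)
a=cv2.resize(im[60:310,120:520],None,fx=2,fy=2)[:,:,::-1]
cv2.imwrite("pics/w2z.png",a)
E
```

```text
5.075 [0.4495 0.0624 0.0917] [1.7997e+02 7.0000e-02 1.6087e+02] 0.06602273076988159
```

View pics/w2z.png

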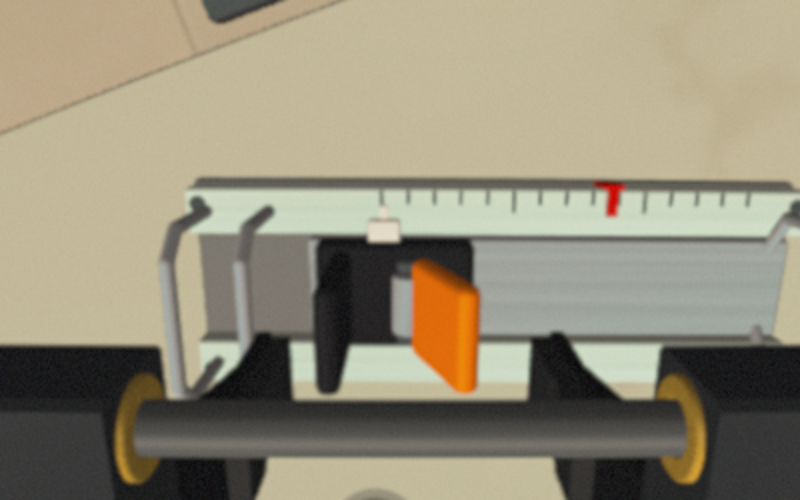

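Close view (crop): left finger inner edge at about (290,345), tab outer edge at (319,385), second hoop bar at (243,300), pointer at (384,212), red bar at (613,203). I'll check the clearances.

```bash
python3 - <<'E'
from h import *
c=np.load("w2.npy",allow_pickle=True)[0]
W=lambda u,v:((u+.5)/2-.5+120,(v+.5)/2-.5+60)
tcp=np.array([.4495,.0624]);y=np.array([.3284,.9446]);x=np.array([y[1],-y[0]])
for n,p,z in(("pointer",(384,208),.02),("red",(613,203),.017),("tick0",(381,197),.017),("tick5",(514,200),.017),("taboutfar",(319,388),.0745),("taboutnear",(317,290),.0745),("hoopfar",(241,345),.06),("hoopnear",(240,265),.06),("fingL in",(290,340),.0917),("fingL out",(258,340),.0917),("fingR in",(531,340),.0917),("paddle far",(476,388),.074)):
    X=onz(c,*W(*p),z);e=X[:2]-tcp;print(n,X.round(4),"rel tcp",(e@x).round(4),(e@y).round(4))
E
```

```text
pointer [0.4165 0.064  0.02  ] rel tcp -0.0317 -0.0094
red [0.4435 0.1467 0.017 ] rel tcp -0.0334 0.0777
tick0 [0.4126 0.064  0.017 ] rel tcp -0.0354 -0.0106
tick5 [0.4301 0.1113 0.017 ] rel tcp -0.0344 0.0398
taboutfar [0.4549 0.0309 0.0745] rel tcp 0.0155 -0.028
taboutnear [0.4248 0.042  0.0745] rel tcp -0.0167 -0.0274
hoopfar [0.4379 0.0075 0.06  ] rel tcp 0.0071 -0.0556
hoopnear [0.4125 0.0181 0.06  ] rel tcp -0.0204 -0.054
fingL in [0.4316 0.0339 0.0917] rel tcp -0.0076 -0.0328
fingL out [0.4287 0.0255 0.0917] rel tcp -0.0075 -0.0417
fingR in [0.4534 0.0969 0.0917] rel tcp -0.0077 0.0339
paddle far [0.4712 0.0772 0.074 ] rel tcp 0.0156 0.0211
```

>>> step_arm([
  {"slide": [0,0,0.03],"angular": [0,0,0],"jaw": 0.76},
  {"slide": [0,0,0.03],"angular": [0,0,0],"jaw": 0.76},
  {"slide": [0,0,0.03],"angular": [0,0,0],"jaw": 0.76},
  {"slide": [0,0,0.025],"angular": [0,0,0],"jaw": 0.76},
  {"slide": [0,0,0],"angular": [0,0,0],"jaw": 0.76},
])

```text
time_s: 5.8
tool_pos: [0.4475, 0.0623, 0.0317]
tool_rot: [-180.0, -0.2, 160.9]
force: [0.1, -0.2, 0.2]
grip_width: 0.0661
grasp_force: 0.0
```

>>> step_arm([
  {"slide": [0,0.01,-0.004],"angular": [0,0,0],"jaw": 0.76},
  {"slide": [0,0.015,0],"angular": [0,0,0],"jaw": 0.76},
  {"slide": [0,0.02,0],"angular": [0,0,0],"jaw": 0.76},
  {"slide": [0,0.025,0],"angular": [0,0,0],"jaw": 0.76},
  {"slide": [0,0.025,0],"angular": [0,0,0],"jaw": 0.76},
  {"slide": [0,0.025,0],"angular": [0,0,0],"jaw": 0.76},
  {"slide": [0,0.02,0],"angular": [0,0,0],"jaw": 0.76},
  {"slide": [0,0.02,0],"angular": [0,0,0],"jaw": 0.76},
  {"slide": [0,0.01,0],"angular": [0,0,0],"jaw": 0.76},
  {"slide": [0,0,0],"angular": [0,0,0],"jaw": 0.76},
])

```text
time_s: 7.05
tool_pos: [0.4763, 0.1433, 0.0349]
tool_rot: [180.0, -0.0, 161.0]
force: [0.8, -1.5, 0.3]
grip_width: 0.0662
grasp_force: 0.8
```

```bash
python3 - <<'E'
from h import *
o=env.get_obs();print(o["time_s"],np.round(o["tool_pos"],4),np.round(o["tool_rot"],2),np.round(o["force"],1))
c,im=shot("wrist","w3");np.save("w3.npy",[c],allow_pickle=True);shot("scene","s3");shot("top","t3")
a=cv2.resize(im[80:240,200:420],None,fx=3.5,fy=3.5,interpolation=cv2.INTER_CUBIC)[:,:,::-1]
cv2.imwrite("pics/w3z.png",a)
E
```

```text
7.05 [0.4763 0.1433 0.0349] [ 1.7997e+02 -3.0000e-02  1.6096e+02] [ 0.8 -1.5  0.3]
```

View pics/w3z.png

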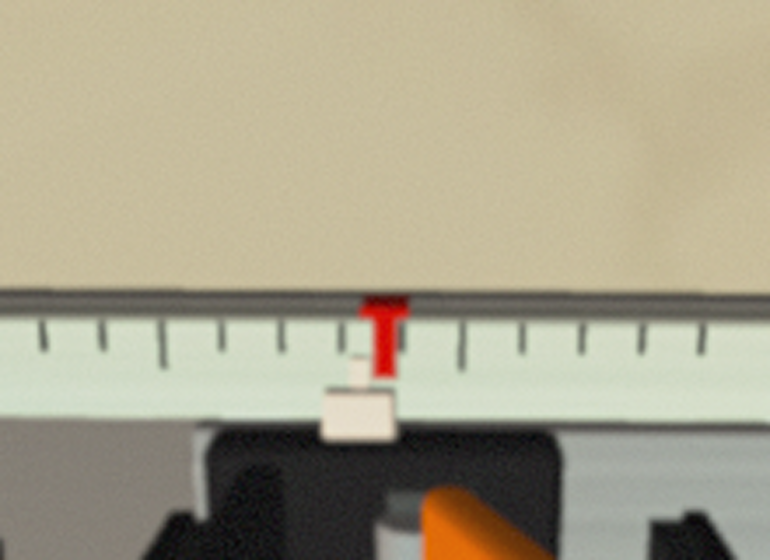

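Crop: pointer tip centre at (360,370), red bar at (384,345). It is about 4 mm short, which I'll compute precisely.

```bash
cat >> h.py <<'E'
Y=np.array([.3284,.9446])
def gap(f,pred=None):
    c=np.load(f+".npy",allow_pickle=True)[0]; im=cv2.imread(f"pics/{f}.png");big=cv2.resize(im,None,fx=4,fy=4,interpolation=cv2.INTER_CUBIC)
    h=cv2.cvtColor(big,cv2.COLOR_BGR2HSV);H,S,V=[h[...,i].astype(int) for i in range(3)]
    q=lambda u,v:((u+.5)/4-.5,(v+.5)/4-.5)
    roi=np.zeros(H.shape,bool);roi[4*160:4*186]=1
    red=((H<6)|(H>172))&(S>140)&(V>70); ys,xs=np.where(red&roi)
    b=ys>ys.min()+.5*(ys.max()-ys.min()); ur,vr=xs[b].mean(),ys[b].mean()
    r=im.astype(int); wh=(big[...,2].astype(int)-big[...,1]>4)&(V>195)&(S<40)
    wh[:,:int(ur)-160]=0;wh[:,int(ur)+160:]=0;wh[:4*180]=0;wh[4*210:]=0
    wh=cv2.morphologyEx(wh.astype(np.uint8),cv2.MORPH_OPEN,np.ones((5,5)))
    ys,xs=np.where(wh); top=ys<ys.min()+16
    up,vp=xs[top].mean(),ys[top].mean(); body=ys>ys.max()-30
    A=onz(c,*q(ur,vr),.017);B=onz(c,*q(up,vp),.02)
    print("red",q(ur,vr),"tip",q(up,vp),"body",q(xs[body].mean(),ys[body].mean()),"gap mm",1000*(A-B)[:2]@Y)
    return A,B
E
python3 - <<'E'
from h import *
gap("w3")
c=np.load("w3.npy",allow_pickle=True)[0];Q=lambda u,v:((u+.5)/3.5-.5+200,(v+.5)/3.5-.5+80)
print(1000*(onz(c,*Q(384.5,350),.017)-onz(c,*Q(360,370),.02))[:2]@Y)
E
```

```text
red (np.float64(309.62296954314724), np.float64(179.98109137055837)) tip (np.float64(302.24198113207547), np.float64(183.93537735849057)) body (np.float64(301.5126641651032), np.float64(200.12945590994372)) gap mm 4.147087290475341
3.9406498827872545
```

>>> step_arm([
  {"slide": [0,0.004,0],"angular": [0,0,0],"jaw": 0.76},
  {"slide": [0,0.004,0],"angular": [0,0,0],"jaw": 0.76},
  {"slide": [0,0,0],"angular": [0,0,0],"jaw": 0.76},
  {"slide": [0,0,0],"angular": [0,0,0],"jaw": 0.76},
])

```text
time_s: 7.7
tool_pos: [0.4774, 0.1464, 0.0349]
tool_rot: [-180.0, -0.0, 160.9]
force: [-0.7, -2.7, 0.6]
grip_width: 0.0665
grasp_force: 1.5
```

```bash
python3 - <<'E'
from h import *
o=env.get_obs();print(o["time_s"],np.round(o["tool_pos"],4),np.round(o["force"],1),np.array(o["tool_pos"])[:2]@Y)
c,im=shot("wrist","w4");np.save("w4.npy",[c],allow_pickle=True);gap("w4")
E
```

```text
7.7 [0.4774 0.1464 0.0349] [-0.7 -2.7  0.6] 0.2950848072339713
red (np.float64(304.27986725663715), np.float64(178.39712389380531)) tip (np.float64(301.8900462962963), np.float64(185.72222222222223)) body (np.float64(301.5873336501901), np.float64(200.10373098859316)) gap mm 1.2475780086952928
```

>>> step_arm([
  {"slide": [0,0.002,0],"angular": [0,0,0],"jaw": 0.76},
  {"slide": [0,-0.0017,0],"angular": [0,0,0],"jaw": 0.74},
  {"slide": [0,-0.0017,0],"angular": [0,0,0],"jaw": 0.72},
  {"slide": [0,-0.0017,0],"angular": [0,0,0],"jaw": 0.7},
  {"slide": [0,-0.0017,0],"angular": [0,0,0],"jaw": 0.68},
  {"slide": [0,-0.0017,0],"angular": [0,0,0],"jaw": 0.66},
  {"slide": [0,-0.0018,0],"angular": [0,0,0],"jaw": 0.64},
  {"slide": [0,-0.0018,0],"angular": [0,0,0],"jaw": 0.62},
  {"slide": [0,-0.0018,0],"angular": [0,0,0],"jaw": 0.6},
  {"slide": [0,0,0],"angular": [0,0,0],"jaw": 0.6},
], newtons=20)

```text
time_s: 9.0
tool_pos: [0.4757, 0.1404, 0.035]
tool_rot: [-180.0, -0.0, 160.9]
force: [-3.2, -2.7, 0.8]
grip_width: 0.0526
grasp_force: 1.5
```

```bash
python3 - <<'E'
from h import *
o=env.get_obs();print(o["time_s"],np.round(o["tool_pos"],4),np.round(o["force"],1),np.array(o["tool_pos"])[:2]@Y, o["grip_width"],"rear",np.array(o["tool_pos"])[:2]@Y-o["grip_width"]/2)
c,im=shot("wrist","w5");np.save("w5.npy",[c],allow_pickle=True);gap("w5")
a=cv2.resize(im[140:240,230:390],None,fx=5,fy=5,interpolation=cv2.INTER_CUBIC)[:,:,::-1]
cv2.imwrite("pics/w5z.png",a)
E
```

```text
9.0 [0.4757 0.1404 0.035 ] [-3.2 -2.7  0.8] 0.2888721191163135 0.05261466745632904 rear 0.262564785388149
red (np.float64(314.80169654289375), np.float64(175.99951984635084)) tip (np.float64(314.1826923076923), np.float64(185.70192307692307)) body (np.float64(313.5903987167736), np.float64(199.89974793767186)) gap mm 0.29321372771066856
```

View pics/w5z.png

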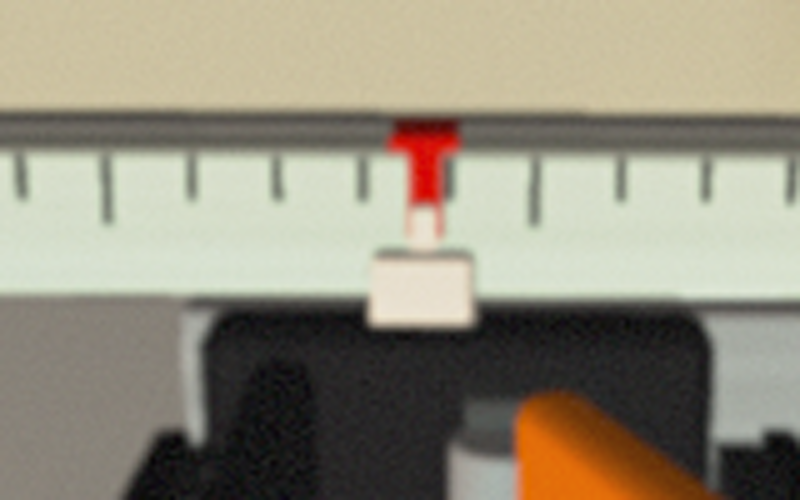

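The crop shows the pointer tip (423,225) centred on the red bar (425,180), within 0.3 mm. I'll now squeeze while keeping the rear finger still.

>>> step_arm([
  {"slide": [0,-0.0015,0],"angular": [0,0,0],"jaw": 0.58},
  {"slide": [0,-0.0017,0],"angular": [0,0,0],"jaw": 0.56},
  {"slide": [0,-0.0017,0],"angular": [0,0,0],"jaw": 0.54},
  {"slide": [0,-0.0017,0],"angular": [0,0,0],"jaw": 0.52},
  {"slide": [0,-0.0017,0],"angular": [0,0,0],"jaw": 0.5},
  {"slide": [0,0,0],"angular": [0,0,0],"jaw": 0.5},
], newtons=20)

```text
time_s: 9.8
tool_pos: [0.4744, 0.1366, 0.035]
tool_rot: [-180.0, -0.0, 160.9]
force: [-2.6, -2.4, 0.5]
grip_width: 0.0442
grasp_force: 5.4
```

```bash
python3 - <<'E'
from h import *
o=env.get_obs();print(o["time_s"],np.round(o["tool_pos"],4),np.round(o["force"],1),np.array(o["tool_pos"])[:2]@Y, o["grip_width"],"rear",np.array(o["tool_pos"])[:2]@Y-o["grip_width"]/2)
c,im=shot("wrist","w6");np.save("w6.npy",[c],allow_pickle=True);gap("w6")
E
```

```text
9.8 [0.4744 0.1366 0.035 ] [-2.6 -2.4  0.5] 0.28483012799402785 0.044170892272935844 rear 0.26274468185755995
red (np.float64(321.59463562753035), np.float64(176.01501349527666)) tip (np.float64(321.7423469387755), np.float64(184.79336734693877)) body (np.float64(321.2719167050161), np.float64(199.98257017947537)) gap mm -0.11791140484377483
```

>>> step_arm([
  {"slide": [0,-0.0017,0],"angular": [0,0,0],"jaw": 0.48},
  {"slide": [0,-0.0017,0],"angular": [0,0,0],"jaw": 0.46},
  {"slide": [0,-0.0017,0],"angular": [0,0,0],"jaw": 0.44},
  {"slide": [0,-0.0017,0],"angular": [0,0,0],"jaw": 0.42},
  {"slide": [0,-0.0012,0],"angular": [0,0,0],"jaw": 0.4},
  {"slide": [0,0,0],"angular": [0,0,0],"jaw": 0.38},
  {"slide": [0,0,0],"angular": [0,0,0],"jaw": 0.34},
  {"slide": [0,0,0],"angular": [0,0,0],"jaw": 0.3},
  {"slide": [0,0,0],"angular": [0,0,0],"jaw": 0.3},
], newtons=25)

```text
time_s: 10.98
tool_pos: [0.4731, 0.133, 0.035]
tool_rot: [-180.0, -0.0, 160.9]
force: [-2.6, -2.7, 3.0]
grip_width: 0.0357
grasp_force: 25.0
```

```bash
python3 - <<'E'
from h import *
o=env.get_obs();print(o["time_s"],np.round(o["tool_pos"],4),np.round(o["force"],1),np.array(o["tool_pos"])[:2]@Y, o["grip_width"],o["grasp_force"],"rear",np.array(o["tool_pos"])[:2]@Y-o["grip_width"]/2)
c,im=shot("wrist","w7");np.save("w7.npy",[c],allow_pickle=True);gap("w7")
_,s=shot("scene","s7")
a=cv2.resize(im[140:240,240:400],(640,400),interpolation=cv2.INTER_CUBIC)[:,:,::-1]
b=cv2.resize(s[220:270,260:340],None,fx=3,fy=3)[:,:,::-1]
o=np.zeros((560,640,3),np.uint8);o[:400]=a;o[405:555,:240]=b
cv2.imwrite("pics/w7z.png",o)
E
```

```text
10.975 [0.4731 0.133  0.035 ] [-2.6 -2.7  3. ] 0.28104832767546356 0.03571065450966728 25.005717912426917 rear 0.26319300042062993
red (np.float64(328.5534876905041), np.float64(175.98666471277843)) tip (np.float64(329.16895604395603), np.float64(184.23214285714286)) body (np.float64(328.2572854520422), np.float64(200.0110715924736)) gap mm -0.3483623283801781
```

View pics/w7z.png

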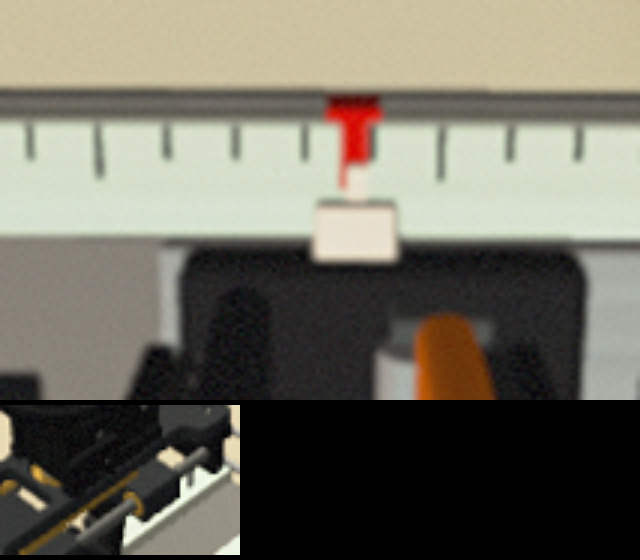

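The lever is fully closed (35.7 mm over tab and paddle, 25 N grip). The pointer sits on the red mark, about 0.4 mm past its middle, so I'm handing in.

```bash
python3 -c "
from cell import env
print(env.sign_off())"
```

```text
the job is handed in; nothing more can be done
None
```

The job is handed in: the leg stands at the red mark (about 0.4 mm past its middle), and the gripper holds the tab and the closed lever together at 25 N; salt, pepper and mug were not touched.

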